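# Line up the sample bushes by height

### The arm

A 6-joint arm with a two-finger parallel gripper is mounted at the origin on a cart in front of the work surface, level with it; the furniture and walls round the work are solid. World frame = base frame: x ahead of the robot, y to its left, z up, the work surface at z = 0. Lengths are in m, angles in rad, forces in N, time in s.
With the tool pointing down it reaches from about 0.25 to 0.775 m from the base axis. Payload 4 kg.
Tool frame: the origin (TCP) lies at the centre of the arm's flange, where the gripper is bolted on; the fingertips stand 173 mm ahead of it and the grasp point (between the pads) lies 155 mm ahead of it (manip.hold_point_z is the distance from the TCP to the grasp point, in m); z points along the fingers, x is the direction in which the jaws open and shut, and the axes are right-handed (so a half turn about z gives the same grasp; the last joint's range is limited). The gripper opens to 85 mm and grips with 20 to 120 N. Pads are 22 mm wide; open, the fingers measure 114 mm over their backs; the gripper's body (76 mm by 85 mm) begins 54 mm behind the grasp point. The pads swing forward as they close: fully open they stand 13 mm farther back than shut.
Start: joints at [1.061, 0.087, 1.371, -0, 1.684, -0.103], TCP at [0.218, 0.505, 0.405] pointing down, gripper open.
Joint ranges: [-3.1, 3.1], [-0.76, 2.03], [0.27, 2.55], [-1.08, 4.22], [0.17, 2.65], [-2.57, 2.57]. Speed limits (rad/s): [2.79, 2.79, 3.14, 3.14, 3.14, 3.14].

### API

Orientations are given as a unit quaternion [x, y, z, w].
In Python, from rig import manip gives the robot as it stands. The module is installed in compiled form; this text tells all that it offers.
- The arm moves only by the shell command python3 -m inch 'ROWS' [OPENING] [FORCE]. ROWS is JSON, one flat list of numbers, 4 for each row, row after row: the shift along the tool's x, y, z in m, then the turn about the tool's z in degrees. In form: [tx, ty, tz, yaw, tx, ty, tz, yaw, ...]. A call has 1 to 12 rows; each row shifts and turns the pose as measured when the row begins, along the tool's axes as they then stand; what a row does not reach is not made up. A row lasts 1/8 s, in which the tool goes at most 62.5 mm and 10.7 degrees, less where a joint would pass 70% of its speed; a pose out of reach is approached as far as the arm can. A call with a gripper value outside its range is refused whole. OPENING is the gripper command: -1 is shut, 1 is fully open, values between are in proportion, set as the call begins (- or left out, the last holds). The fingers move at their own pace and stop on an object; FORCE is the grip in N (left out, the last holds). Time passes only in rows, so rows that do not move let the fingers close. It gives the time, the measured TCP pose, the force and the opening at its end, in the units of the state.
- manip.state(): the state, without advancing time (a new reading comes with each control period).
- manip.get_image(name): name is "side" or "top" or "wrist"; returns the picture (480x640x3 uint8, red, green, blue); there is no depth.
- manip.calibration(name): a dict with "fx", "fy", "cx", "cy" (pixels), "distortion" ([k1, k2, p1, p2, k3] as OpenCV has them; the pictures are not rectified), "extrinsics" (4x4, takes a point from camera to world coordinates). Camera axes: x right, y down, z forward; pixel columns grow to the right and rows downward; lengths in m; the calibration is good to about 2 mm. A picture is of the moment at which its call begins: read the wrist's pose just before it. calibration takes no time and is no camera call; for the wrist camera it gives the pose at the moment of the call.
- manip.hand_in(): hands the job in, once; it reports no verdict.
The state is a dict: "t": time; "qpos": joint angles; "qvel": joint speeds; "tau": joint torques, N m; "position": TCP position; "orientation": TCP orientation; "ft_force": force on the tool from outside, world axes, zero at the start; "torque": the same for the moment, N m; "width": finger opening in m.
Only numpy, scipy, OpenCV 4.12 (cv2) and the standard library are available. Lean on these libraries where they do the work, as an engineer would, in place of code of your own. Each camera call takes 0.05 s, during which the arm holds its last target. There are 200 camera calls.

### The job

Stand the four turned bushes on the four black pads of the sample rack, one on each pad, lined up in order of height: the shortest on the pad next to the rack's red button, then taller and taller to the tallest next to the grey button. Each ends standing upright, flange down, in the middle of its pad.

Things in the scene. Friction and masses are not known exactly. Their poses are not given: they have to be found in the camera images.
- bush_1: steel-grey turned bush with a bore and a wider flange at its foot, 22 mm high, 28 mm across the flange; the second tallest. Loose, 20 to 45 g; starts standing on its flange on a dark blue mat, whose top is 2 mm above the table. Origin at the centre of its underside, z up its axis.
- bush_2: pale brass-yellow turned bush with a bore and a wider flange at its foot, 18 mm high, 22 mm across the flange; the second shortest, the only yellow one. Loose, 20 to 45 g; starts standing on its flange on a dark blue mat, whose top is 2 mm above the table. Origin at the centre of its underside, z up its axis.
- bush_3: steel-grey turned bush with a bore and a wider flange at its foot, 12 mm high, 32 mm across the flange; the shortest and the widest, a squat ring. Loose, 20 to 45 g; starts standing on its flange on a dark blue mat, whose top is 2 mm above the table. Origin at the centre of its underside, z up its axis.
- bush_4: steel-grey turned bush with a bore and a wider flange at its foot, 30 mm high, 24 mm across the flange; the tallest and a slim one. Loose, 20 to 45 g; starts standing on its flange on a dark blue mat, whose top is 2 mm above the table. Origin at the centre of its underside, z up its axis.
- pad_1: round black rubber pad, 48 mm across, 2 mm thick, its top 10 mm above the table, fixed on the rack; origin at the centre of its underside (8 mm above the table). End pad of the row, at the rack's +y end (left, seen from the robot).
- pad_2: round black rubber pad, 48 mm across, 2 mm thick, its top 10 mm above the table, fixed on the rack; origin at the centre of its underside (8 mm above the table). Next to pad_1, 58 mm from it.
- pad_3: round black rubber pad, 48 mm across, 2 mm thick, its top 10 mm above the table, fixed on the rack; origin at the centre of its underside (8 mm above the table). Next to pad_2, 58 mm from it.
- pad_4: round black rubber pad, 48 mm across, 2 mm thick, its top 10 mm above the table, fixed on the rack; origin at the centre of its underside (8 mm above the table). End pad of the row, at the rack's -y end (right, seen from the robot), 58 mm from pad_3.
- red_end: red button, 23 mm across and 10 mm high, fixed on the rack's plate 46 mm beyond one end pad (pad_1 or pad_4, it varies); it marks the end for the shortest bush. A like grey button (not listed) sits at the other end. Origin at the centre of its underside.
- rack: sample rack: bare aluminium plate 76 x 310 mm, top 8 mm above the table, fixed. Origin on the table under its middle; the four pads lie in a row along its y axis at y = +87 (pad_1), +29, -29 and -87 mm (pad_4); x points across it, away from the robot, z up.
Mind the look-alikes: they are no part of the job. What is shaped like the bush_1 but purple is not meant. What is shaped like the bush_2 but turquoise is not meant.

How it is judged:
At the end, for the whole second after the job is handed in: From the red button to the grey one stand bush_3, bush_2, bush_1, bush_4: each centre within 12 mm (horizontal) of its pad's centre, its foot on the pad (within about 3 mm of the pad's top), its axis within 0.12 rad of vertical, at rest (((horizontal distance between red_end and pad_1 below 0.09 m and horizontal distance between bush_3 and pad_1 below 0.012 m and horizontal distance between bush_2 and pad_2 below 0.012 m and horizontal distance between bush_1 and pad_3 below 0.012 m and horizontal distance between bush_4 and pad_4 below 0.012 m) or (horizontal distance between red_end and pad_4 below 0.09 m and horizontal distance between bush_3 and pad_4 below 0.012 m and horizontal distance between bush_2 and pad_3 below 0.012 m and horizontal distance between bush_1 and pad_2 below 0.012 m and horizontal distance between bush_4 and pad_1 below 0.012 m)) and angle between each of bush_3, bush_2, bush_1, bush_4's own z axis and vertical below 0.12 rad and linear speed of each of bush_3, bush_2, bush_1, bush_4 below 0.02 m/s and angular speed of each of bush_3, bush_2, bush_1, bush_4 below 0.3 rad/s and z of bush_3 in the frame of pad_1 between -0.001 and 0.006 m and z of bush_2 in the frame of pad_1 between -0.001 and 0.006 m and z of bush_1 in the frame of pad_1 between -0.001 and 0.006 m and z of bush_4 in the frame of pad_1 between -0.001 and 0.006 m); the robot touches nothing.
It also fails if it takes over 99 s, if anything falls off the work surface, if the arm or the gripper's body presses on something with over 40 N, if the wrist force passes 120 N, or if a joint passes its speed limit or range.

## Working session

There is one attempt and no reset: what is moved stays moved. The work goes in short steps, Python scripts to look and compute and a shell command to move; the robot and the scene stay as the last step left them, time stands still between calls to the robot, and variables do not carry over. Pictures are saved under pics/ and viewed, about 12 in all and at most 16, crops included, and the job is handed in when it is done.

```bash
mkdir -p pics; ls; python3 - <<'E'
from rig import manip
import cv2,numpy as np
s=manip.state();print(s['t'],s['position'],s['orientation'],s['width'])
for n in ['top','side']:
    im=manip.get_image(n);c=manip.calibration(n);print(n,c)
    cv2.imwrite(f'pics/{n}0.png',im[:,:,::-1])
E
```

```text
pics
0.0 [0.2175743  0.50499926 0.40352263] [ 8.35368874e-01  5.49688592e-01 -1.00524803e-03  5.34300533e-04] 0.08545220573779959
top {'fx': 463.2185139163365, 'fy': 463.2185139163365, 'cx': 328.159372619418, 'cy': 241.05222901133618, 'distortion': array([-0.08567111,  0.        ,  0.        ,  0.        ,  0.        ]), 'extrinsics': array([[ 4.83289893e-03, -9.89768698e-01,  1.42599326e-01,
         4.22388270e-01],
       [-9.99987671e-01, -4.94620065e-03, -4.40080891e-04,
         8.77943414e-02],
       [ 1.14090317e-03, -1.42595441e-01, -9.89780399e-01,
         8.98695598e-01],
       [ 0.00000000e+00,  0.00000000e+00,  0.00000000e+00,
         1.00000000e+00]])}
side {'fx': 476.2950542138084, 'fy': 476.2950542138084, 'cx': 325.28127721058667, 'cy': 234.42789316373188, 'distortion': array([-0.0612967,  0.       ,  0.       ,  0.       ,  0.       ]), 'extrinsics': array([[-0.99972225,  0.02151287,  0.00962342,  0.54435444],
       [ 0.00386596,  0.55250662, -0.83349955,  0.80142617],
       [-0.02324797, -0.83323084, -0.55243633,  0.51138415],
       [ 0.        ,  0.        ,  0.        ,  1.        ]])}
```

View pics/top0.png

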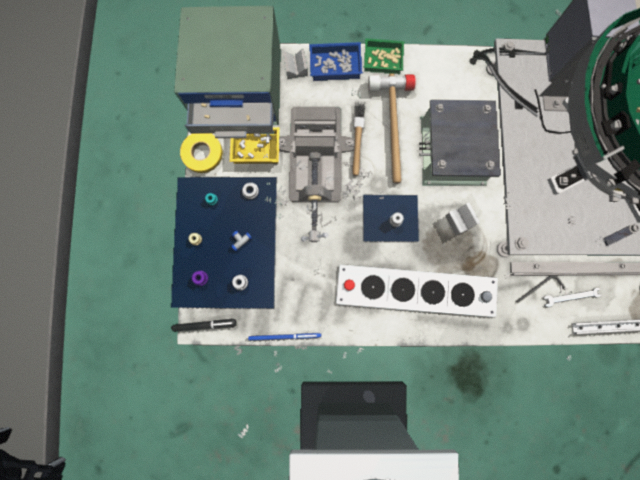

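View pics/side0.png

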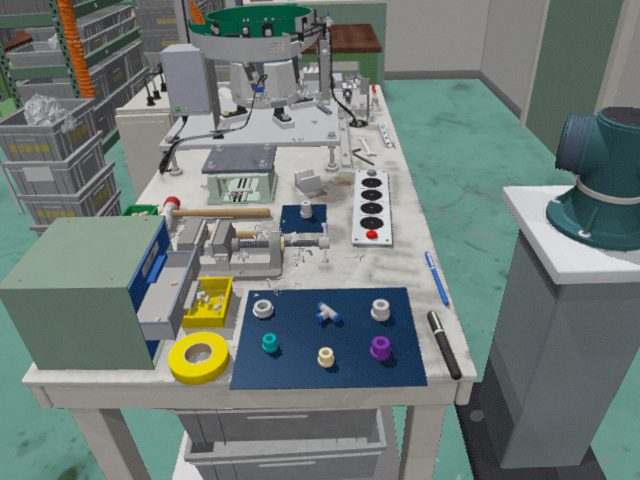

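Red button is at the +y end (top view, pixel 349,285), so the order is bush_3→pad_1, bush_2→pad_2, bush_1→pad_3, bush_4→pad_4. In the top view bush_3 is at (250,190), bush_2 (195,239), bush_1 (240,283), bush_4 (397,219). The purple and turquoise ones are ignored.

```bash
cat > h.py <<'E'
import cv2,numpy as np
from rig import manip
def ray(c,u,v,z):
    K=np.array([[c['fx'],0,c['cx']],[0,c['fy'],c['cy']],[0,0,1]])
    p=cv2.undistortPoints(np.array([[[u,v]]],float),K,c['distortion'])[0,0]
    E=c['extrinsics'];d=E[:3,:3]@[p[0],p[1],1];o=E[:3,3]
    return o+d*(z-o[2])/d[2]
def blob(mask,u,v,r):
    m=np.zeros_like(mask,np.uint8);cv2.circle(m,(u,v),r,1,-1)
    n,l,st,ce=cv2.connectedComponentsWithStats((mask.astype(np.uint8))*m)
    k=1+np.argmin([np.hypot(ce[i][0]-u,ce[i][1]-v)-st[i][4]**.5 for i in range(1,n)])
    cs=cv2.findContours((l==k).astype(np.uint8),cv2.RETR_EXTERNAL,cv2.CHAIN_APPROX_NONE)[0]
    f=np.zeros_like(m);cv2.drawContours(f,cs,-1,1,-1)
    M=cv2.moments(f,True);return M['m10']/M['m00'],M['m01']/M['m00'],st[k][2:]
E
python3 - <<'E'
from h import *
t=cv2.imread('pics/top0.png').astype(int);s=cv2.imread('pics/side0.png').astype(int)
B={'b3':((250,190),(263,309),.012),'b2':((195,239),(326,357),.018),'b1':((240,283),(381,310),.022),'b4':((397,219),(306,210),.030)}
for im,n,i in((t,'top',0),(s,'side',1)):
    c=manip.calibration(n)
    m=(im[:,:,2]>95)   # red channel: mats are dark blue
    for k,v in B.items():
        u,w,st=blob(m,*v[i],15); print(n,k,round(u,1),round(w,1),st,ray(c,u,w,.002+v[2]*.5).round(4))
    dk=im.max(2)<75
    for p in([(373,287),(403,289),(432,292),(462,294)],[(372,234),(371,221),(371,208),(371,195),(371,183)])[i]:
        u,w,st=blob(dk,*p,16 if i==0 else 10);print(n,'pad',round(u,1),round(w,1),st,ray(c,u,w,.010).round(4))
cv2.imwrite('pics/crop0.png',cv2.resize(t[170:320,170:510].astype(np.uint8),None,fx=2.35,fy=2.35,interpolation=2))
E
```

```text
top b3 250.1 189.8 [ 17  17 185] [0.6524 0.2425 0.008 ]
top b2 194.7 238.3 [ 14  12 127] [0.5543 0.3478 0.011 ]
top b1 239.7 281.7 [ 16  16 177] [0.4705 0.2564 0.013 ]
top b4 396.8 218.1 [ 14  14 138] [ 0.5951 -0.0456  0.017 ]
top pad 372.6 286.6 [ 22  22 375] [0.4627 0.0019 0.01  ]
top pad 402.6 289.4 [ 22  22 385] [ 0.4576 -0.0557  0.01  ]
top pad 432.6 291.8 [ 22  23 386] [ 0.453  -0.1134  0.01  ]
top pad 462.3 294.3 [ 22  22 383] [ 0.4482 -0.171   0.01  ]
side b3 262.4 308.1 [ 22  19 301] [0.6521 0.2464 0.008 ]
side b2 325.3 356.8 [ 17  21 283] [0.5542 0.351  0.011 ]
side b1 380.2 309.5 [ 19  22 338] [0.47   0.2603 0.013 ]
side b4 305.6 204.7 [ 27  23 315] [ 0.5935 -0.0581  0.017 ]
side pad 371.8 226.5 [14  5 46] [0.4623 0.0204 0.01  ]
side pad 371.0 222.6 [ 21  12 192] [0.4627 0.0062 0.01  ]
side pad 371.0 207.8 [ 21  11 171] [ 0.4578 -0.0511  0.01  ]
side pad 371.2 194.4 [ 20  10 150] [ 0.4527 -0.1087  0.01  ]
side pad 371.2 182.4 [ 19   9 131] [ 0.4479 -0.1653  0.01  ]
```

Pads measure 57.8 mm apart (58 expected), and the two views agree to about 4 mm. First move: turn the jaws along world x (heading 0) so that tool x = world x and tool y = −world y.

```bash
python3 -m inch '[0,0,0.01,9.6,0,0,0.01,9.6,0,0,0.01,9.6,0,0,0.01,9.6,0,0,0.01,9.6,0,0,0.01,9.6,0,0,0.01,9.6]' 0.3
python3 -m inch '[0.042,0.041,0,0,0.042,0.041,0,0,0.042,0.041,0,0,0.042,0.041,0,0,0.042,0.041,0,0,0.042,0.041,0,0,0,0,0,0]'
```

```text
t: 0.98
position: [0.2171, 0.5041, 0.3277]
orientation: [1.0, -0.024, -0.002, 0.004]
ft_force: [-0.1, -0.1, 0.3]
width: 0.0555
t: 1.85
position: [0.4627, 0.2389, 0.3228]
orientation: [1.0, -0.023, -0.005, 0.007]
ft_force: [-0.7, 1.3, -0.8]
width: 0.0554
```

```bash
cat >> h.py <<'E'
def wrist(name):
    c=manip.calibration('wrist');s=manip.state();im=manip.get_image('wrist');cv2.imwrite(f'pics/{name}.png',im[:,:,::-1]);return c,s,im
def pix(c,P):
    E=np.linalg.inv(c['extrinsics']);K=np.array([[c['fx'],0,c['cx']],[0,c['fy'],c['cy']],[0,0,1]])
    return cv2.projectPoints(np.array([P],float),cv2.Rodrigues(E[:3,:3])[0],E[:3,3],K,c['distortion'])[0][0,0]
E
python3 -m inch '[0.006,-0.018,0.04,-2.7,0,0,0.04,0,0,0,0,0]'
python3 - <<'E'
from h import *
c,s,im=wrist('w1');print(s['position'],c['extrinsics'].round(3),c['fx'])
p=np.array(s['position']);print('TCP axis at z=.024:',pix(c,[p[0],p[1],.024]),'b1 expected',pix(c,[.4705,.2584,.013]))
E
```

```text
t: 2.22
position: [0.468, 0.2568, 0.2407]
orientation: [1.0, 0.001, -0.006, 0.006]
ft_force: [0.7, -0.2, 0.5]
width: 0.0551
[0.46798464 0.25675177 0.24068061] [[ 1.     0.006 -0.01   0.467]
 [ 0.002 -0.95  -0.313  0.333]
 [-0.011  0.313 -0.95   0.209]
 [ 0.     0.     0.     1.   ]] 422.16484355953594
TCP axis at z=.024: [323.41964434 261.37568687] b1 expected [328.48313552 249.84478208]
```

View pics/w1.png

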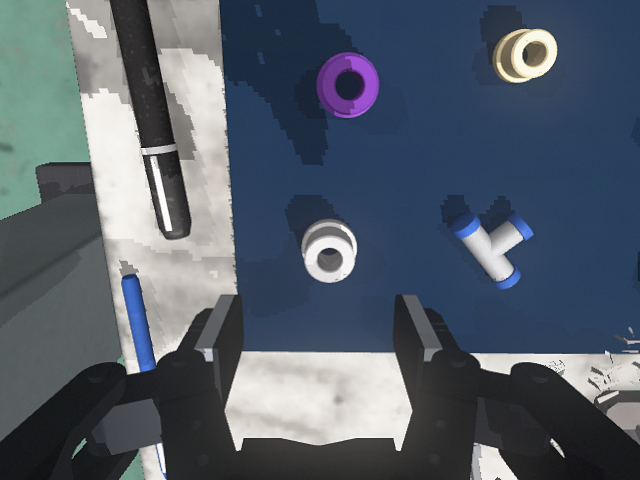

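Bush_1 shows its bore centre at (329,259), which is about (0.4707, 0.258) and agrees with the other views. Descending.

```bash
cat >> h.py <<'E'
from scipy.spatial.transform import Rotation as Rn
def goal(x,y,z):
    "tool-frame shift bringing grasp point above/to x,y with TCP height z, and heading"
    s=manip.state();R=Rn.from_quat(s['orientation']).as_matrix();p=np.array(s['position'])
    g=p+R[:,2]*.155
    d=R.T@(np.array([x,y,z-p[2]+g[2]])-g)
    print('t %.2f w %.4f grasp %s tcpz %.4f shift %s heading %.2f tilt %s'%(s['t'],s['width'],g[:2].round(4),p[2],d.round(4),np.degrees(np.arctan2(R[1,0],R[0,0])),R[:2,2].round(4)))
E
python3 -m inch '[0.0053,-0.0038,0,0,0,0,0.03,0,0,0,0.022,0,0,0,0.008,0,0,0,0,0]'
python3 -c "from h import *;goal(.4707,.258,.181)"
```

```text
t: 2.9
position: [0.4781, 0.2646, 0.1929]
orientation: [1.0, 0.003, 0.006, 0.001]
ft_force: [-0.2, -0.3, -0.4]
width: 0.0557
t 2.90 w 0.0557 grasp [0.4798 0.2644] tcpz 0.1929 shift [-0.0093  0.0064  0.0118] heading 0.29 tilt [ 0.0114 -0.001 ]
```

```bash
python3 -m inch '[-0.009,0.006,0,0,0,0,0,0]'
python3 -c "from h import *;goal(.4707,.258,.181)"
python3 -m inch '[0,0,0,0,0,0,0,0]'
python3 -c "from h import *;goal(.4707,.258,.181);print(manip.state()['qvel'].round(3) if hasattr(manip.state()['qvel'],'round') else manip.state()['qvel'])"
```

```text
t: 3.15
position: [0.4693, 0.2586, 0.1953]
orientation: [1.0, 0.003, 0.008, -0.0]
ft_force: [-0.3, -0.1, 0.4]
width: 0.0553
t 3.15 w 0.0553 grasp [0.4716 0.2587] tcpz 0.1953 shift [-0.0011  0.0007  0.0143] heading 0.30 tilt [0.0151 0.0006]
t: 3.4
position: [0.4695, 0.2586, 0.1965]
orientation: [1.0, 0.003, 0.009, -0.001]
ft_force: [0.7, -0.9, 0.4]
width: 0.0557
t 3.40 w 0.0557 grasp [0.4721 0.2588] tcpz 0.1965 shift [-0.0017  0.0008  0.0155] heading 0.29 tilt [0.0173 0.0015]
[-0.002 -0.005 -0.001 -0.001 -0.001 -0.001]
```

```bash
python3 -m inch '[-0.001,0.001,0.009,0,0,0,0.007,0,0,0,0,0]'
python3 -c "from h import *;goal(.4707,.258,.181)"
```

```text
t: 3.78
position: [0.4686, 0.2575, 0.1789]
orientation: [1.0, 0.002, 0.008, -0.001]
ft_force: [0.8, 0.1, -0.2]
width: 0.0554
t 3.77 w 0.0554 grasp [0.4711 0.2576] tcpz 0.1789 shift [-0.0004 -0.0004 -0.0021] heading 0.28 tilt [0.0164 0.0011]
```

```bash
python3 -m inch '[0,0,-0.002,0,0,0,0,0,0,0,0,0,0,0,0,0,0,0,0,0,0,0,0,0]' -1 35
python3 - <<'E'
from h import *
goal(.4707,.258,.181);c,s,im=wrist('w2')
E
```

```text
t: 4.53
position: [0.4688, 0.2576, 0.1813]
orientation: [1.0, 0.002, 0.008, -0.001]
ft_force: [-0.5, -0.8, -0.0]
width: 0.0264
t 4.53 w 0.0264 grasp [0.4714 0.2578] tcpz 0.1813 shift [-0.0007 -0.0002  0.0002] heading 0.28 tilt [0.0168 0.0013]
```

View pics/w2.png

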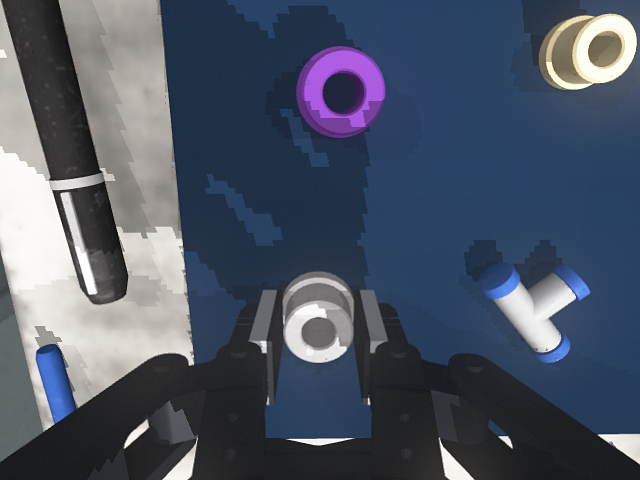

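Bush_1 lies centred between the jaws (bore at 320,332), which are still closing. Close fully, then lift.

```bash
python3 -m inch '[0,0,0,0,0,0,0,0,0,0,0,0]'
python3 -m inch '[0,0,-0.01,0,0,0,-0.03,0,0,0,-0.02,0,0,0,0,0]'
python3 -c "
from h import *
goal(.4529,-.111,.240)"
```

```text
t: 4.95
position: [0.4687, 0.2576, 0.1812]
orientation: [1.0, 0.002, 0.008, -0.001]
ft_force: [0.3, 1.7, 0.7]
width: 0.0263
t: 5.45
position: [0.4678, 0.2575, 0.2445]
orientation: [1.0, 0.002, 0.009, -0.001]
ft_force: [0.8, 0.2, -1.5]
width: 0.0266
t 5.45 w 0.0266 grasp [0.4705 0.2578] tcpz 0.2445 shift [-0.0195  0.3687  0.0036] heading 0.28 tilt [0.0174 0.0016]
```

```bash
python3 -m inch '[-0.002,0.02,0,0,-0.003,0.05,0,0,-0.003,0.05,0,0,-0.003,0.05,0,0,-0.003,0.05,0,0,-0.003,0.05,0,0,-0.003,0.05,0,0,0,0.04,0,0,0,0,0,0,0,0,0,0]'
python3 - <<'E'
from h import *
goal(.4529,-.111,.210);c,s,im=wrist('w3');print(s['ft_force'])
E
```

```text
t: 6.7
position: [0.441, -0.1196, 0.2349]
orientation: [1.0, 0.001, 0.001, 0.0]
ft_force: [0.3, 0.9, 0.1]
width: 0.0265
t 6.70 w 0.0265 grasp [ 0.4413 -0.1197] tcpz 0.2349 shift [ 0.0116 -0.0087  0.0249] heading 0.12 tilt [ 0.0017 -0.0006]
[0.25508576 0.8863267  0.14073865]
```

View pics/w3.png

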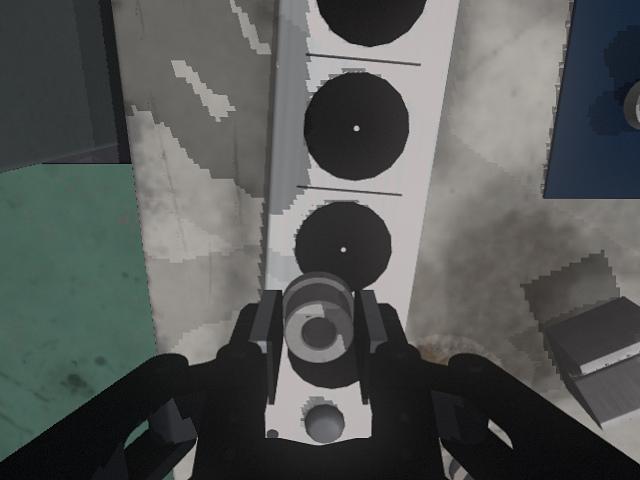

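Bush_1 is still held level (bore at 319,333). Pad_3's white centre dot is at (343,249), pad_2's at (356,128), and the grey button is at (324,424).

```bash
python3 - <<'E'
from h import *
c=manip.calibration('wrist')
print('pad3',ray(c,343.5,249.5,.01),'pad2',ray(c,356.5,128.5,.01),'bush top',ray(c,319,333,.0776),'button',ray(c,324,420,.018))
E
```

```text
pad3 [ 0.45392973 -0.11403665  0.01      ] pad2 [ 0.45855086 -0.05630344  0.01      ] bush top [ 0.44164716 -0.11945042  0.0776    ] button [ 0.44494997 -0.20929273  0.018     ]
```

```bash
python3 -m inch '[0.006,-0.003,0.01,0,0.006,-0.003,0.01,0,0,0,0.01,0,0,0,0,0]'
python3 -c "from h import *;goal(.4535,-.1135,.1895)"
```

```text
t: 7.25
position: [0.4538, -0.1098, 0.2015]
orientation: [1.0, 0.004, -0.0, -0.0]
ft_force: [-0.5, 0.3, 0.2]
width: 0.0262
t 7.25 w 0.0262 grasp [ 0.4537 -0.1097] tcpz 0.2015 shift [-0.0002  0.0038  0.012 ] heading 0.49 tilt [-0.0007  0.0005]
```

```bash
python3 -m inch '[0,0.0035,0.004,0,0,0,0.004,0,0,0,0,0,0,0,0,0]'
python3 -c "from h import *;goal(.4535,-.1135,.1895)"
```

```text
t: 7.75
position: [0.454, -0.1137, 0.1934]
orientation: [1.0, 0.004, 0.0, 0.0]
ft_force: [0.1, -0.9, -0.9]
width: 0.0264
t 7.75 w 0.0264 grasp [ 0.454  -0.1137] tcpz 0.1934 shift [-0.0005 -0.0002  0.0039] heading 0.48 tilt [ 0.0002 -0.0001]
```

```bash
python3 -m inch '[0,0,0.002,0,0,0,0.0015,0,0,0,0,0,0,0,0,0]'
python3 -c "from h import *;goal(.4535,-.1135,.1895)"
```

```text
t: 8.25
position: [0.4541, -0.1138, 0.1902]
orientation: [1.0, 0.004, 0.001, 0.0]
ft_force: [0.1, -0.2, 0.1]
width: 0.0272
t 8.25 w 0.0272 grasp [ 0.4543 -0.1139] tcpz 0.1902 shift [-0.0008 -0.0004  0.0007] heading 0.47 tilt [ 0.0012 -0.0004]
```

```bash
python3 -m inch '[0,0,0.0005,0,0,0,0,0,0,0,0,0,0,0,0,0]' 0.3
python3 -m inch '[0,0,0,0,0,0,-0.02,0,0,0,-0.04,0,0,0,-0.02,0,0.045,-0.02,0,0,0.045,-0.02,0,0,0.04,-0.02,0,0,0,0,0,0,0,0,0,0]'
python3 - <<'E'
from h import *
goal(.594,-.047,.19);c,s,im=wrist('w4');print(pix(c,[.594,-.047,.032]))
E
```

```text
t: 8.75
position: [0.4543, -0.1138, 0.1899]
orientation: [1.0, 0.004, 0.001, 0.0]
ft_force: [0.3, -0.6, -0.0]
width: 0.0556
t: 9.88
position: [0.5866, -0.0515, 0.2721]
orientation: [1.0, 0.003, 0.001, 0.001]
ft_force: [0.0, -0.3, -0.7]
width: 0.0553
t 9.88 w 0.0553 grasp [ 0.5868 -0.0518] tcpz 0.2721 shift [ 0.0071 -0.0048  0.0821] heading 0.37 tilt [ 0.0011 -0.0014]
[331.59676451 240.64501998]
```

View pics/w4.png

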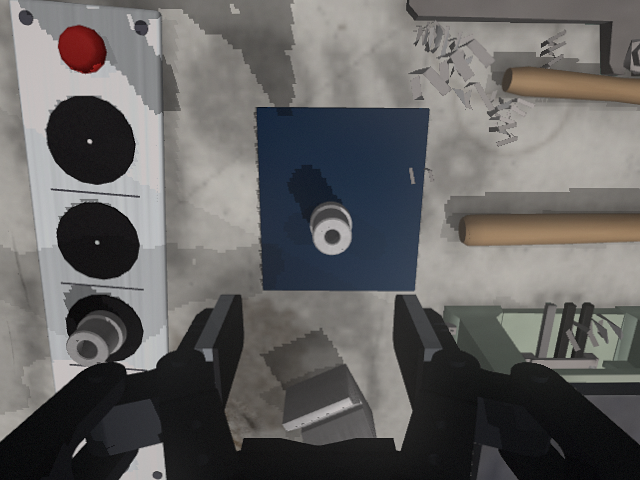

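Bush_1 stands on pad_3. Bush_4's bore is at (332,238), and the hardware around it (block at 330,400, frame from 445,310) is clear of the fingers.

```bash
python3 - <<'E'
from h import *
c=manip.calibration('wrist');print(ray(c,332.5,237,.032),'pad2',ray(c,97,242.5,.01),'pad1',ray(c,90,141.5,.01),'b1 top',ray(c,88.5,349,.032))
E
python3 -m inch '[0.007,-0.004,0.02,0,0,0,0.02,0,0,0,0.02,0,0,0,0,0,0,0,0,0]' 0.1
python3 -c "from h import *;goal(.5942,-.0455,.192)"
```

```text
[ 0.59435433 -0.04502455  0.032     ] pad2 [ 0.45838324 -0.05647515  0.01      ] pad1 [0.46333413 0.00134464 0.01      ] b1 top [ 0.45557063 -0.11347858  0.032     ]
t: 10.55
position: [0.591, -0.049, 0.207]
orientation: [1.0, 0.001, -0.001, 0.0]
ft_force: [-0.5, -0.1, 0.7]
width: 0.047
t 10.55 w 0.0470 grasp [ 0.5907 -0.0491] tcpz 0.2070 shift [ 0.0035 -0.0036  0.015 ] heading 0.11 tilt [-0.0016 -0.0005]
```

```bash
python3 -m inch '[0.0035,-0.004,0,0,0,0,0.008,0,0,0,0.008,0,0,0,0.002,0,0,0,0,0]'
python3 -c "from h import *;goal(.5943,-.0451,.186)"
```

```text
t: 11.18
position: [0.5953, -0.0448, 0.1897]
orientation: [1.0, 0.001, 0.001, 0.001]
ft_force: [0.3, 0.2, -0.3]
width: 0.0469
t 11.18 w 0.0469 grasp [ 0.5956 -0.045 ] tcpz 0.1897 shift [-0.0013  0.0001  0.0037] heading 0.11 tilt [ 0.002  -0.0011]
```

```bash
python3 -m inch '[-0.001,0,0.003,0,0,0,0,0,0,0,0,0,0,0,0,0,0,0,0,0,0,0,0,0,0,0,0,0,0,0,0,0]' -1 35
python3 -c "from h import *;goal(.5943,-.0451,.186)"
python3 -m inch '[0,0,-0.02,0,0,0,-0.03,0,0,0,-0.03,0,0,0,0,0]'
python3 -c "from h import *;goal(.4486,-.1713,.26)"
```

```text
t: 12.18
position: [0.5943, -0.0449, 0.1869]
orientation: [1.0, 0.001, 0.001, 0.001]
ft_force: [0.8, -0.7, -0.2]
width: 0.0225
t 12.18 w 0.0225 grasp [ 0.5947 -0.0451] tcpz 0.1869 shift [-0.0004 -0.      0.0009] heading 0.10 tilt [ 0.0027 -0.0012]
t: 12.68
position: [0.5939, -0.0448, 0.2678]
orientation: [1.0, 0.001, 0.0, 0.0]
ft_force: [0.8, 1.0, -0.3]
width: 0.0226
t 12.68 w 0.0226 grasp [ 0.5939 -0.0449] tcpz 0.2678 shift [-0.1456  0.1261  0.0078] heading 0.10 tilt [ 0.0005 -0.0007]
```

```bash
python3 -m inch '[-0.04,0.01,0,0,-0.04,0.02,0,0,-0.035,0.03,0,0,-0.02,0.03,0,0,-0.01,0.03,0,0,0,0.006,0,0,0,0,0,0,0,0,0,0]'
python3 - <<'E'
from h import *
goal(.4486,-.1713,.1949);c,s,im=wrist('w5')
E
```

```text
t: 13.68
position: [0.4428, -0.1716, 0.256]
orientation: [1.0, 0.002, -0.007, -0.003]
ft_force: [-0.8, -0.1, -0.8]
width: 0.0226
t 13.68 w 0.0226 grasp [ 0.4406 -0.1706] tcpz 0.2560 shift [0.0088 0.0011 0.0609] heading 0.23 tilt [-0.0139  0.0065]
```

View pics/w5.png

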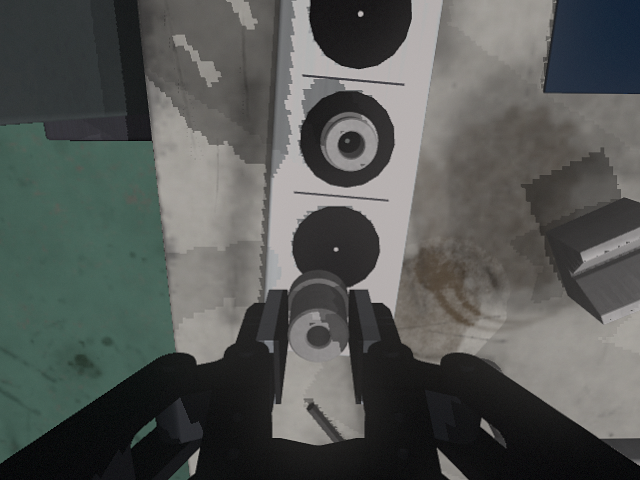

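Pad_4's dot is at (336,249). Bush_1 at (349,141) sits well centred on pad_3. Bush_4 is held straight.

```bash
python3 - <<'E'
from h import *
c=manip.calibration('wrist');print('pad4',ray(c,336,249.5,.01),'b4 top',ray(c,318.5,335,.032+.256-.1869))
E
python3 -m inch '[0.004,0,0.02,0,0.004,0.001,0.02,0,0,0,0.01,0,0,0,0,0,0,0,0,0]'
python3 -c "from h import *;goal(.4486,-.1713,.195)"
```

```text
pad4 [ 0.44910667 -0.17207315  0.01      ] b4 top [ 0.44071062 -0.16976907  0.1011    ]
t: 14.35
position: [0.4523, -0.1693, 0.2058]
orientation: [1.0, 0.005, -0.006, -0.003]
ft_force: [0.4, 0.1, -0.1]
width: 0.0225
t 14.35 w 0.0225 grasp [ 0.4505 -0.1684] tcpz 0.2058 shift [-0.0019  0.003   0.0108] heading 0.57 tilt [-0.0113  0.006 ]
```

```bash
python3 -m inch '[-0.0015,0.003,0.003,0,0,0,0.003,0,0,0,0.002,0,0,0,0,0,0,0,0,0]'
python3 -c "from h import *;goal(.4489,-.1716,.195)"
```

```text
t: 14.98
position: [0.451, -0.1729, 0.199]
orientation: [1.0, 0.005, -0.004, -0.002]
ft_force: [-0.2, -0.0, 0.2]
width: 0.0228
t 14.97 w 0.0228 grasp [ 0.4497 -0.1722] tcpz 0.1990 shift [-0.0007 -0.0006  0.004 ] heading 0.55 tilt [-0.0084  0.0044]
```

```bash
python3 -m inch '[-0.0007,0,0.002,0,0,0,0.0015,0,0,0,0,0,0,0,0,0]'
python3 -c "from h import *;goal(.4489,-.1716,.195)"
```

```text
t: 15.48
position: [0.4502, -0.1729, 0.1953]
orientation: [1.0, 0.005, -0.004, -0.002]
ft_force: [-0.6, -1.0, 0.1]
width: 0.0222
t 15.47 w 0.0222 grasp [ 0.4489 -0.1722] tcpz 0.1953 shift [-0.     -0.0006  0.0003] heading 0.55 tilt [-0.0084  0.0044]
```

```bash
python3 -m inch '[0,0,0,0,0,0,0,0,0,0,0,0,0,0,0,0,0,0,-0.02,0,0,0,-0.04,0,0,0,-0.03,0,0,0,0,0]' 0.2
python3 -m inch '[0.005,-0.025,0,0,0.01,-0.05,0,0,0.01,-0.05,0,0,0.01,-0.05,0,0,0.01,-0.05,0,0,0.01,-0.05,0,0,0.01,-0.05,0,0,0.01,-0.05,0,0,0.01,-0.05,0,0,0.01,-0.05,0,0,0.01,-0.04,0,0,0,0,0,0]'
python3 -c "from h import *;goal(.5543,.349,.25)"
```

```text
t: 16.48
position: [0.4509, -0.1732, 0.2872]
orientation: [1.0, 0.005, -0.005, -0.003]
ft_force: [0.0, -0.4, -1.3]
width: 0.0513
t: 17.98
position: [0.5509, 0.3578, 0.2661]
orientation: [1.0, 0.003, -0.017, 0.001]
ft_force: [-0.1, -0.6, -0.4]
width: 0.0512
t 17.98 w 0.0512 grasp [0.5456 0.3576] tcpz 0.2661 shift [0.0092 0.0086 0.0158] heading 0.32 tilt [-0.0343 -0.0015]
```

```bash
python3 -m inch '[0.009,0.008,0.005,0,0,0,0,0,0,0,0,0]'
python3 - <<'E'
from h import *
goal(.5543,.349,.18);c,s,im=wrist('w6')
g=cv2.cvtColor(im,cv2.COLOR_RGB2HSV);print(pix(c,[.5543,.349,.020]))
E
```

```text
t: 18.35
position: [0.5601, 0.3463, 0.2575]
orientation: [1.0, 0.001, -0.019, 0.003]
ft_force: [-0.1, 0.1, 1.0]
width: 0.0515
t 18.35 w 0.0515 grasp [0.5541 0.3455] tcpz 0.2575 shift [ 0.0032 -0.0039  0.0774] heading 0.16 tilt [-0.0388 -0.0052]
[324.60959965 243.92944469]
```

View pics/w6.png

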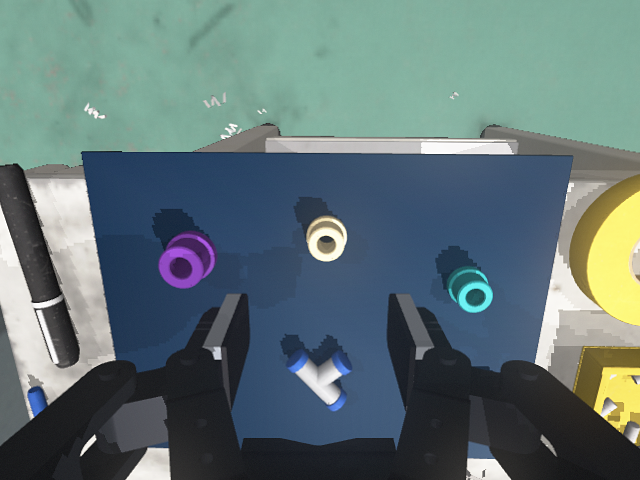

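Bush_2's bore is at (325,238); turquoise (473,290), purple (187,260) and the T-piece (320,375) stay clear of the fingers.

```bash
python3 - <<'E'
from h import *
c=manip.calibration('wrist');print(ray(c,325,238.5,.020))
E
python3 -m inch '[0.002,-0.0045,0.02,0,0.002,0,0.02,0,0,0,0.02,0,0,0,0,0,0,0,0,0]' 0
python3 -c "from h import *;goal(.5543,.350,.18)"
```

```text
[0.5544956  0.35183228 0.02      ]
t: 19.02
position: [0.5614, 0.3496, 0.1916]
orientation: [1.0, 0.001, -0.021, 0.003]
ft_force: [0.9, 0.2, 0.5]
width: 0.0428
t 19.02 w 0.0428 grasp [0.555  0.3486] tcpz 0.1916 shift [-0.0002 -0.0015  0.0116] heading 0.10 tilt [-0.0412 -0.0066]
```

```bash
python3 -m inch '[-0.0005,-0.002,0.005,0,0,0,0.005,0,0,0,0.001,0,0,0,0,0]'
python3 -c "from h import *;goal(.5544,.351,.18)"
```

```text
t: 19.52
position: [0.5609, 0.3521, 0.1819]
orientation: [1.0, 0.001, -0.019, 0.003]
ft_force: [-0.3, -0.6, -0.3]
width: 0.043
t 19.52 w 0.0430 grasp [0.555  0.3513] tcpz 0.1819 shift [-0.0005  0.0003  0.0019] heading 0.11 tilt [-0.038 -0.005]
```

```bash
python3 -m inch '[0,0,0.0015,0,0,0,0,0,0,0,0,0,0,0,0,0,0,0,0,0,0,0,0,0,0,0,0,0,0,0,0,0]' -1 35
python3 -c "from h import *;goal(.5544,.351,.18)"
python3 -m inch '[0,0,-0.02,0,0,0,-0.03,0,0,0,-0.02,0,0,0,0,0]'
python3 -c "from h import *;goal(.4583,-.0563,.25)"
```

```text
t: 20.52
position: [0.561, 0.3521, 0.1808]
orientation: [1.0, 0.001, -0.019, 0.002]
ft_force: [-0.5, -0.1, -0.1]
width: 0.0201
t 20.52 w 0.0201 grasp [0.5552 0.3514] tcpz 0.1808 shift [-0.0008  0.0004  0.0008] heading 0.11 tilt [-0.0371 -0.0046]
t: 21.02
position: [0.5641, 0.3526, 0.257]
orientation: [1.0, 0.001, -0.017, 0.002]
ft_force: [-0.4, -0.3, -0.8]
width: 0.02
t 21.02 w 0.0200 grasp [0.5588 0.3521] tcpz 0.2570 shift [-0.101   0.4082  0.0117] heading 0.12 tilt [-0.0341 -0.0031]
```

```bash
python3 -m inch '[-0.006,0.025,0,0,-0.012,0.05,0,0,-0.012,0.05,0,0,-0.012,0.05,0,0,-0.012,0.05,0,0,-0.012,0.05,0,0,-0.012,0.05,0,0,-0.012,0.04,0,0,-0.005,0.02,0,0,0,0,0,0,0,0,0,0]'
python3 - <<'E'
from h import *
goal(.4583,-.0563,.21);c,s,im=wrist('w7')
E
```

```text
t: 22.4
position: [0.4652, -0.0431, 0.2591]
orientation: [1.0, 0.002, -0.017, 0.001]
ft_force: [0.4, 0.4, -0.8]
width: 0.0203
t 22.40 w 0.0203 grasp [ 0.4599 -0.0435] tcpz 0.2591 shift [0.0001 0.0126 0.0491] heading 0.19 tilt [-0.0348 -0.0028]
```

View pics/w7.png

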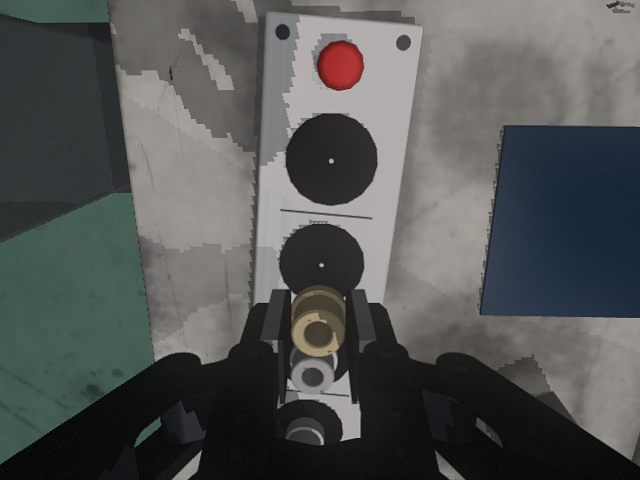

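Bush_2 is held at (318,334), with pad_2's dot at (321,265) and pad_1's at (331,161). Bush_1 and bush_4 stand at (313,375) and (305,432).

```bash
python3 - <<'E'
from h import *
c=manip.calibration('wrist');print('pad2',ray(c,321.5,265.5,.01),'pad1',ray(c,331.5,161,.01),'b2 top',ray(c,318,334,.02+.2591-.1808))
E
python3 -m inch '[-0.001,0.006,0.02,0,0,0.006,0.02,0,0,0,0.01,0,0,0,0,0,0,0,0,0]'
python3 -c "from h import *;goal(.4585,-.0563,.189)"
```

```text
pad2 [ 0.45859777 -0.05661379  0.01      ] pad1 [0.46338779 0.00151295 0.01      ] b2 top [ 0.45961947 -0.04597861  0.0983    ]
t: 23.08
position: [0.4643, -0.0512, 0.209]
orientation: [1.0, 0.006, -0.016, 0.001]
ft_force: [0.3, -0.7, -0.1]
width: 0.0205
t 23.07 w 0.0205 grasp [ 0.4593 -0.0515] tcpz 0.2090 shift [-0.0002  0.0047  0.02  ] heading 0.63 tilt [-0.0322 -0.0023]
```

```bash
python3 -m inch '[-0.0005,0.004,0.007,0,0,0,0.006,0,0,0,0.003,0,0,0,0,0,0,0,0,0]'
python3 -c "from h import *;goal(.4585,-.0553,.189)"
```

```text
t: 23.7
position: [0.4639, -0.0554, 0.1933]
orientation: [1.0, 0.006, -0.015, 0.001]
ft_force: [0.1, -0.1, 0.1]
width: 0.02
t 23.70 w 0.0200 grasp [ 0.4593 -0.0559] tcpz 0.1933 shift [-0.0007 -0.0006  0.0043] heading 0.64 tilt [-0.0295 -0.0028]
```

```bash
python3 -m inch '[-0.0005,0,0.002,0,0,0,0.002,0,0,0,0,0,0,0,0,0]'
python3 -c "from h import *;goal(.4585,-.0553,.189)"
```

```text
t: 24.2
position: [0.4633, -0.0555, 0.1893]
orientation: [1.0, 0.006, -0.015, 0.001]
ft_force: [-0.1, 0.4, -0.4]
width: 0.0204
t 24.20 w 0.0204 grasp [ 0.4588 -0.0559] tcpz 0.1893 shift [-0.0003 -0.0007  0.0003] heading 0.64 tilt [-0.029  -0.0029]
```

```bash
python3 -m inch '[0,0,0,0,0,0,0,0,0,0,0,0,0,0,0,0,0,0,-0.02,0,0,0,-0.04,0,0,0,-0.04,0,0,0,0,0]' 0.3
python3 -m inch '[0,-0.025,0,0,0,-0.05,0,0,0,-0.05,0,0,0,-0.05,0,0,0,-0.05,0,0,0.02,-0.04,0,0,0.04,-0.02,0,0,0.05,0,0,0,0.05,0,0,0,0.025,0,0,0,0,0,0,0,0,0,0,0]'
python3 -c "from h import *;goal(.6522,.2445,.25)"
```

```text
t: 25.2
position: [0.4662, -0.0551, 0.2916]
orientation: [1.0, 0.006, -0.015, 0.001]
ft_force: [0.0, -0.5, -0.4]
width: 0.0555
t: 26.7
position: [0.6486, 0.2408, 0.2657]
orientation: [1.0, 0.006, -0.027, 0.004]
ft_force: [-0.3, 0.2, 0.4]
width: 0.0555
t 26.70 w 0.0555 grasp [0.6403 0.2395] tcpz 0.2657 shift [ 0.0127 -0.005   0.015 ] heading 0.64 tilt [-0.0533 -0.0085]
```

```bash
python3 -m inch '[0.012,-0.004,0.008,-0.6,0,0,0,0,0,0,0,0]'
python3 - <<'E'
from h import *
goal(.6522,.2445,.18);c,s,im=wrist('w8');print(pix(c,[.6522,.2445,.014]))
E
```

```text
t: 27.08
position: [0.6588, 0.2456, 0.2566]
orientation: [1.0, 0.012, -0.027, 0.004]
ft_force: [0.2, 0.5, -0.1]
width: 0.0554
t 27.07 w 0.0554 grasp [0.6503 0.2442] tcpz 0.2566 shift [ 0.0061 -0.0008  0.0763] heading 1.35 tilt [-0.0547 -0.0087]
[330.67627272 246.14222972]
```

View pics/w8.png

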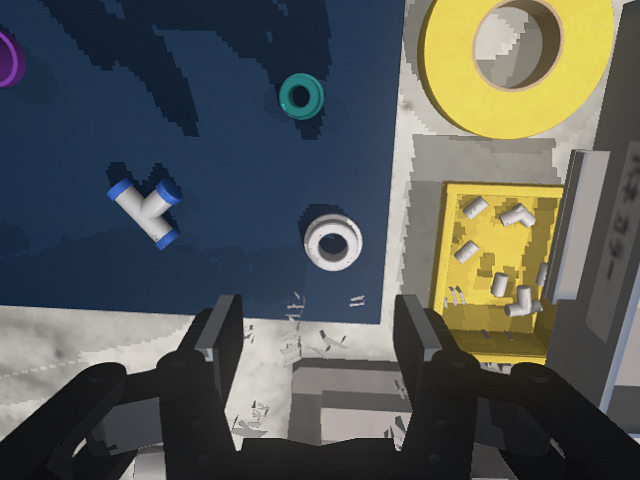

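Bush_3's bore is at (333,242). The vise end at (350,400) is the nearest obstacle on the −y side, so I'll check its height in the first side picture.

```bash
python3 - <<'E'
from h import *
c=manip.calibration('wrist');print('b3',ray(c,333,242,.014))
for h in (0,.03,.05,.07): print('vise edge if z=',h,ray(c,350,362,h)[1].round(3), 'bin',ray(c,438,330,h)[0].round(3))
s=cv2.imread('pics/side0.png');cv2.imwrite('pics/crop1.png',cv2.resize(s[180:330,150:350],None,fx=4,fy=4,interpolation=2))
E
```

```text
b3 [0.65322879 0.24691458 0.014     ]
vise edge if z= 0 0.163 bin 0.718
vise edge if z= 0.03 0.184 bin 0.709
vise edge if z= 0.05 0.198 bin 0.704
vise edge if z= 0.07 0.213 bin 0.698
```

View pics/crop1.png

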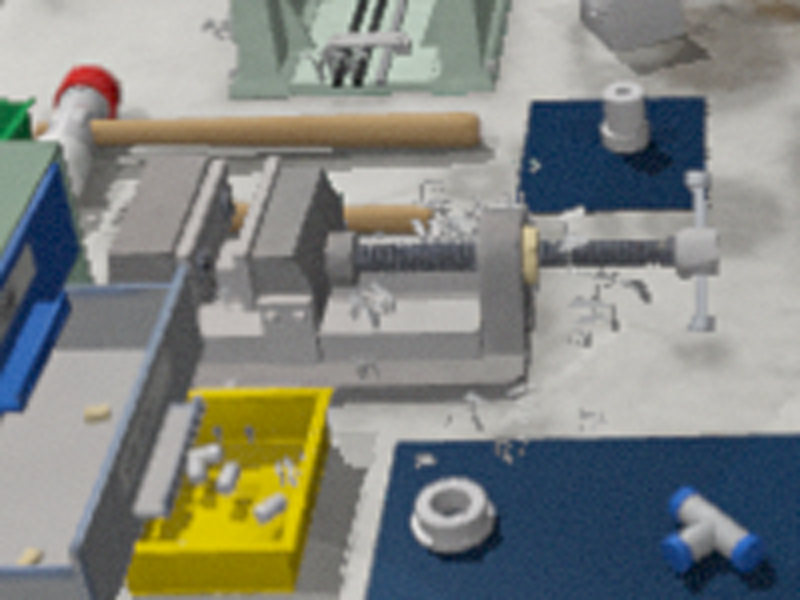

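The vise's near end is a low base plate about 65 mm away, and the bin wall is 11 mm clear of a 45 mm opening. Going on.

```bash
python3 -m inch '[0.004,-0.003,0.02,0,0.002,0,0.02,0,0.001,0,0.02,0,0,0,0,0,0,0,0,0]' 0.05
python3 -c "from h import *;goal(.6530,.2465,.177)"
```

```text
t: 27.75
position: [0.6617, 0.2482, 0.1899]
orientation: [0.999, 0.012, -0.029, 0.005]
ft_force: [0.7, -0.7, -0.4]
width: 0.045
t 27.75 w 0.0450 grasp [0.6526 0.2467] tcpz 0.1899 shift [0.0011 0.0001 0.0129] heading 1.35 tilt [-0.0583 -0.0097]
```

```bash
python3 -m inch '[0.001,0,0.006,0,0,0,0.004,0,0,0,0.001,0,0,0,0,0]'
python3 -c "from h import *;goal(.6530,.2465,.177)"
```

```text
t: 28.25
position: [0.6627, 0.2482, 0.1803]
orientation: [1.0, 0.012, -0.027, 0.004]
ft_force: [-0.5, -1.1, 0.2]
width: 0.0446
t 28.25 w 0.0446 grasp [0.6542 0.2468] tcpz 0.1803 shift [-0.0011  0.0003  0.0034] heading 1.35 tilt [-0.0547 -0.0087]
```

```bash
python3 -m inch '[-0.001,0,0.003,0,0,0,0,0,0,0,0,0]'
python3 -m inch '[0,0,0,0,0,0,0,0,0,0,0,0,0,0,0,0,0,0,0,0,0,0,0,0]' -1 35
python3 - <<'E'
from h import *
goal(.6530,.2465,.177);c,s,im=wrist('w9')
E
```

```text
t: 28.62
position: [0.6616, 0.2482, 0.1778]
orientation: [1.0, 0.012, -0.027, 0.004]
ft_force: [0.0, -0.0, 1.2]
width: 0.0448
t: 29.38
position: [0.6618, 0.2483, 0.1783]
orientation: [1.0, 0.012, -0.026, 0.004]
ft_force: [-0.5, -0.5, 0.5]
width: 0.0267
t 29.38 w 0.0267 grasp [0.6536 0.247 ] tcpz 0.1783 shift [-0.0006  0.0005  0.0014] heading 1.35 tilt [-0.0528 -0.0081]
```

View pics/w9.png

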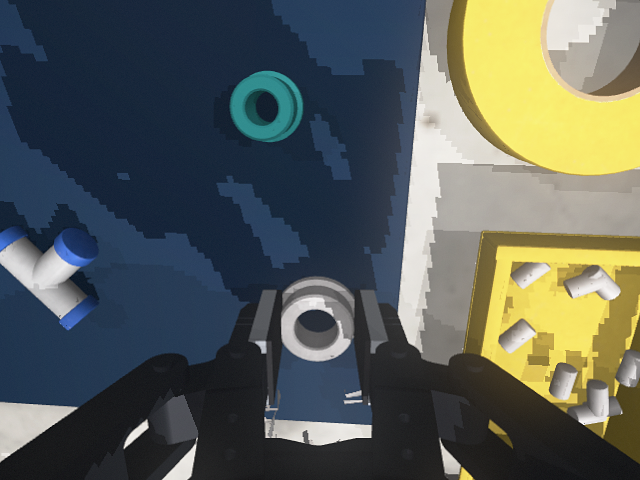

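Bush_3 is gripped on its body (bore at 318,325, width 26.7 mm). Lift and carry to pad_1.

```bash
python3 -m inch '[0,0,-0.015,0,0,0,-0.035,0,0,0,-0.04,0,0,0,0,0]'
python3 -m inch '[-0.025,0,0,0.3,-0.05,0,0,0.5,-0.05,0,0,0.5,-0.04,0.025,0,0,-0.02,0.045,0,0,0,0.05,0,0,0,0.05,0,0,0,0.04,0,0,0,0.02,0,0,0,0,0,0,0,0,0,0]'
python3 -c "from h import *;goal(.4632,.0015,.21)"
```

```text
t: 29.92
position: [0.6667, 0.249, 0.2725]
orientation: [1.0, 0.012, -0.027, 0.004]
ft_force: [0.5, 0.3, 0.1]
width: 0.0266
t: 31.3
position: [0.4723, 0.0114, 0.2785]
orientation: [1.0, 0.001, -0.031, 0.004]
ft_force: [0.6, 0.3, 0.4]
width: 0.0268
t 31.30 w 0.0268 grasp [0.4628 0.0101] tcpz 0.2785 shift [0.0046 0.008  0.0684] heading 0.12 tilt [-0.0615 -0.0085]
```

```bash
python3 -m inch '[0.002,0.004,0.02,0,0.002,0.004,0.025,0,0.001,0,0.01,0,0,0,0,0,0,0,0,0]'
python3 - <<'E'
from h import *
goal(.4632,.0015,.1863);c,s,im=wrist('w10')
d=ray(c,318,325,.014+s['position'][2]-.1783);print('b3 top if pixel same',d)
E
```

```text
t: 31.92
position: [0.4746, 0.0073, 0.2231]
orientation: [1.0, 0.005, -0.03, 0.003]
ft_force: [-0.1, -0.2, -0.6]
width: 0.0268
t 31.93 w 0.0268 grasp [0.4654 0.0062] tcpz 0.2231 shift [-0.0001  0.0044  0.0369] heading 0.51 tilt [-0.0593 -0.0073]
b3 top if pixel same [0.46475601 0.00502161 0.05876606]
```

View pics/w10.png

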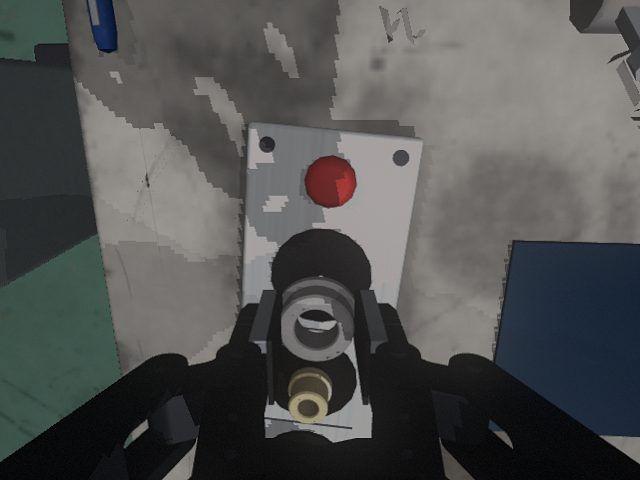

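Bush_3 is held at (318,325) over pad_1 (dot just visible at 321,277). Bush_2 stands at (310,400).

```bash
python3 -m inch '[0,0.003,0.012,0,0,0,0.012,0,0,0,0.006,0,0,0,0,0,0,0,0,0]'
python3 -c "from h import *;goal(.4632,.0022,.1863)"
```

```text
t: 32.6
position: [0.473, 0.0038, 0.192]
orientation: [1.0, 0.004, -0.029, 0.004]
ft_force: [-0.3, -0.8, -0.1]
width: 0.0267
t 32.60 w 0.0267 grasp [0.4641 0.0026] tcpz 0.1920 shift [-0.0006  0.0004  0.0057] heading 0.49 tilt [-0.0575 -0.0073]
```

```bash
python3 -m inch '[-0.0005,0,0.003,0,0,0,0.002,0,0,0,0,0,0,0,0,0]'
python3 -c "from h import *;goal(.4632,.0022,.1863)"
```

```text
t: 33.1
position: [0.4725, 0.0037, 0.1874]
orientation: [1.0, 0.004, -0.028, 0.004]
ft_force: [-0.7, -0.6, -0.4]
width: 0.0266
t 33.10 w 0.0266 grasp [0.4639 0.0025] tcpz 0.1874 shift [-0.0006  0.0003  0.0011] heading 0.49 tilt [-0.056  -0.0075]
```

```bash
python3 -m inch '[0,0,0.001,0,0,0,0,0]'
python3 -m inch '[0,0,0,0,0,0,0,0,0,0,0,0,0,0,0,0,0,0,-0.02,0,0,0,-0.04,0,0,0,-0.04,0,0,-0.05,0,0,0,-0.05,0,0,0,-0.05,0,0,0,-0.05,0,0,0,0,0,0]' 0.2
python3 - <<'E'
from h import *
s=manip.state();print(s['position'],s['width'])
P={'b3':(.4632,.0015,.012),'b2':(.4585,-.0565,.018),'b1':(.4537,-.1138,.022),'b4':(.4489,-.1718,.030)}
ims=[]
for n in('top','side'):
    im=manip.get_image(n);c=manip.calibration(n)
    for k,(x,y,h) in P.items():
        print(n,k,'pad',pix(c,[x,y,.01]).round(1),'top should be',pix(c,[x,y,.01+h]).round(1))
    u,v=pix(c,[.456,-.085,.02]).astype(int);w=im[v-45:v+45,u-70:u+70]
    ims.append(cv2.resize(w,None,fx=4.3,fy=3.2 if 0 else 3.3,interpolation=2));print('crop origin',u-70,v-45)
cv2.imwrite('pics/fin.png',np.vstack(ims)[:,:,::-1])
E
```

```text
t: 33.35
position: [0.4725, 0.0037, 0.1865]
orientation: [1.0, 0.004, -0.028, 0.004]
ft_force: [0.2, 0.9, 0.2]
width: 0.0265
t: 34.85
position: [0.4774, 0.2094, 0.2893]
orientation: [1.0, 0.002, -0.026, 0.003]
ft_force: [0.2, -0.5, -1.0]
width: 0.0514
[0.47737319 0.20937604 0.28927609] 0.051406230619277064
top b3 pad [372.8 286.4] top should be [373.4 286.1]
top b2 pad [403.  288.9] top should be [404.6 288.5]
top b1 pad [432.7 291.5] top should be [435.4 291. ]
top b4 pad [462.6 294. ] top should be [467.3 293.5]
crop origin 348 245
side b3 pad [370.6 221.3] top should be [370.7 216.2]
side b2 pad [370.5 206.5] top should be [370.7 199. ]
side b1 pad [370.5 193.3] top should be [370.8 184.3]
side b4 pad [370.5 181.1] top should be [370.9 169.1]
crop origin 300 150
```

View pics/fin.png

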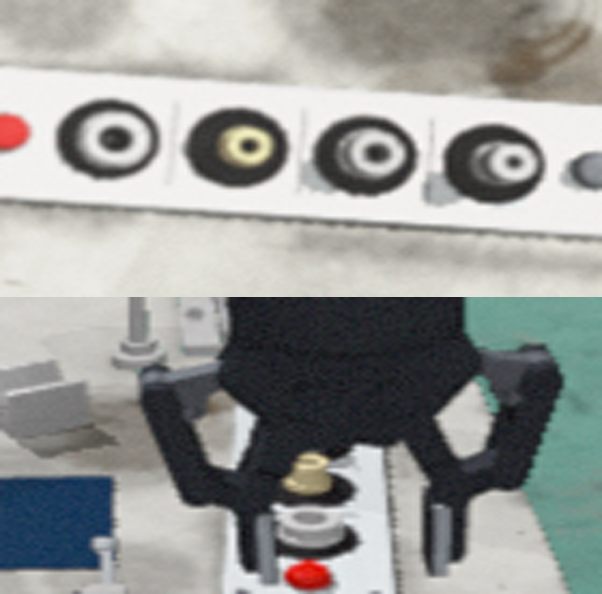

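The top picture shows all four bushes upright, centred on their pads and in the right order. From red to grey the bores lie at (375.2,287.1), (405.7,289.2), (435.4,291.7) and (467.8,294.1), within about 4 mm of the pad centres (limit 12). The gripper is clear of everything. Handing in.

```bash
python3 -c "
from rig import manip
print(manip.hand_in())"
```

```text
the job is handed in; nothing more can be done
None
```

The four bushes stand on the rack in height order from the red button: bush_3 on pad_1, bush_2 on pad_2, bush_1 on pad_3 and bush_4 on pad_4. I handed the job in at about 35 s of the 99 s allowed; the hand-in reports no verdict.

- **Position:** in the last top picture the bores read about 4 mm off centre for bush_3, 2 mm for bush_2 and 1 mm for bush_1 and bush_4, against a limit of 12 mm. All four look upright, and the gripper was open and well clear.
- **Blocked view:** in the last side picture the gripper hid bush_1 and bush_4. Their upright stance rests on the top picture and on an earlier wrist picture (bush_1 clearly, bush_4 only partly visible).
- **Disagreements:** the top and side cameras differed by 3–6 mm in y. The wrist camera agreed with the top one on the pads, so I used those positions there.
- **Tool tilt:** the tool's tilt drifted to about 0.06 rad during the moves. Because each bush was picked up and set down at nearly the same tilt, this did not tip them.

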